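# Post a recalled reagent carton into the quarantine drop box

## Robot

A 7-joint arm with a two-finger parallel gripper is mounted at the origin on a cart in front of the work surface, level with it; the furniture and walls round the work are solid. World frame = base frame: x ahead of the robot, y to its left, z up, the work surface at z = 0. Lengths are in m, angles in rad, forces in N, time in s.
With the tool pointing down it reaches from about 0.425 to 1.025 m from the base axis. Payload 9.4 kg.
Tool frame: the origin (TCP) lies at the centre of the arm's flange, where the gripper is bolted on; the fingertips stand 173 mm ahead of it and the grasp point (between the pads) lies arm.grasp_offset ahead of it (arm.grasp_offset is the distance from the TCP to the grasp point, in m); z points along the fingers, y is the direction in which the jaws open and shut (so a half turn about z gives the same grasp; the last joint's range is limited). The gripper opens to 85 mm and grips with 20 to 120 N. Pads are 22 mm wide; open, the fingers measure 114 mm over their backs; the gripper's body (76 mm by 85 mm) begins 54 mm behind the grasp point. The pads swing forward as they close: fully open they stand 13 mm farther back than shut.
Start: joints at [-1.325, 0.599, -0.003, 1.599, 0.002, 0.943, -0.08], TCP at [0.23, 0.688, 0.405] pointing down, gripper open.
Joint ranges: [-2.57, 2.57], [-0.35, 1.97], [-1.29, 1.29], [0.11, 2.56], [-1.05, 4.19], [0.11, 1.86], [-2.63, 2.63]. Speed limits (rad/s): [2.22, 2.22, 3.01, 3.01, 3.14, 3.14, 3.14].

## Interface

Orientations are given as a unit quaternion [w, x, y, z].
In Python, from workcell import arm gives the robot as it stands. The module is installed in compiled form; this text tells all that it offers.
- The arm moves only by the tool move_arm, never from a script. Its argument "rows" is a list of rows, each a list of 7 numbers: the shift along the tool's x, y, z in cm, then the turn, a rotation vector about the tool's x, y, z in degrees, then the finger opening in cm, from 0 to 8.54. A call has exactly 10 rows; each row is the pose to reach, as a shift and turn from the pose commanded when the call began, along the tool's axes at that moment; what a row does not reach only later rows make up. A row lasts 1/12 s, in which the tool goes at most 41.7 mm and 7.16 degrees, less where a joint would pass 70% of its speed; a pose out of reach is approached as far as the arm can. A call with a gripper value outside its range is refused whole. The fingers move at their own pace and stop on an object; "grip_force" is the grip in N (left out, the last holds). Time passes only in rows, so rows that repeat a pose let the fingers close, or fill a call up. It gives the time, the measured TCP pose, the force and the opening at its end, in the units of the state.
- arm.state(): the state, without advancing time (a new reading comes with each control period).
- arm.grab_frame(name): name is "side" or "top"; returns the picture (420x560x3 uint8, red, green, blue); there is no depth.
- arm.camera_model(name): a dict with "camera_matrix" (3x3 intrinsics, pixels), "distortion" ([k1, k2, p1, p2, k3] as OpenCV has them; the pictures are not rectified), "extrinsics" (4x4, takes a point from world to camera coordinates). Camera axes: x right, y up, looking along -z (the intrinsics and any distortion apply to the point x, -y, -z); pixel columns grow to the right and rows downward; lengths in m; the calibration is good to about 2 mm. A picture is of the moment at which its call begins. camera_model takes no time and is no camera call.
- arm.sign_off(): hands the job in, once; it reports no verdict.
Trained networks look in the newest picture that a camera, given by its name, has taken for a name from the list of things; names that differ only in an ending like _2 or _b are one class to them, and where a whole thing is asked for, a point or a joint stands for the part that bears it (a point fixed in the world has none). Each returns a list of dicts, best first, with "confidence" (0 to 1); they miss things now and then, are a little off and sometimes report something else, mostly with a low value. They report only what shows in the picture. A call takes as long as a camera call. They do not tell look-alikes from the thing itself.
- arm.recognise(label, camera): "xyz" ([x, y, z] in m, in world coordinates, good to about 4 mm: the middle of the surface that is visible of it).
- arm.regions_of(label, camera): "mask" (420x560 bool, what is visible of it).
- arm.pinpoint(label, camera): "xyz" ([x, y, z] in m, in world coordinates, good to about 4 mm: a listed point, or the origin of a listed thing).
The state is a dict: "time_s": time; "qpos": joint angles; "qvel": joint speeds; "joint_efforts": joint torques, N m; "tcp_pos": TCP position; "eef_rot": TCP orientation; "ft_force": force on the tool from outside, world axes, zero at the start; "torque": the same for the moment, N m; "opening": finger opening in m.
Only numpy, scipy, OpenCV 4.12 (cv2) and the standard library are available. Lean on these libraries where they do the work, as an engineer would, in place of code of your own. Each camera call takes 0.05 s, during which the arm holds its last target.

## Task

A recalled reagent carton stands on the loading shelf of the grey quarantine drop box. Without gripping or lifting it, gently push it sideways along the shelf until it stands squarely in front of the flap, next to the guide rail, then push it through the flap from behind, following with the fingertips under the flap, until it runs down the rollers inside on its own. Then draw the fingers back out so that the flap falls fully shut behind it; leave the other carton and the dropper bottles as they are.

Things in the scene. Friction and masses are not known exactly. Their poses are not given: they have to be found in the camera images.
- drop_box: Grey sheet-metal quarantine drop box with loading shelf, fixed to the worktop. Origin: at worktop level under the middle of the flap; x from the shelf into the box, y to the left as one faces the flap, z up. Box body behind the flap: x 0 to 170, y -68 to +68 mm, flat roof at z 142 mm, its front edge at x = +2 mm.
- mouth (a point): Middle of the mouth's lower edge, on the shelf's top (drop_box x 0, y 0, z 55 mm). The mouth lies in the plane x = 0, y -65 to +65 mm, and is 80 mm high. Left of it (y 65 to 150 mm) the shelf ends in an upright lip 28 mm high, so a carton too far left cannot go in.
- shelf (a point): A point on the level loading shelf (drop_box x -80, y 40, z 55 mm), axes as drop_box. The shelf, covered by a grippy black mat, spans drop_box x -165 to 0, y -65 to +150 mm, top at z 55 mm above the worktop.
- rail (a point): Inner face of the steel guide rail on the right edge of the shelf (drop_box x -77, y -65, z 55 mm). The rail runs along x from -152 to -2 mm, flush with the right side of the mouth, and stands 35 mm above the shelf.
- roller_top (a point): Top of the first of six free-running steel rollers inside the box (drop_box x 30, y 0, z 53.5 mm). A level sill leads from the flap to it; the roller track then falls 13 degrees to a rubber bumper. Once the carton's middle is past here (its rear face 10 to 15 mm past the flap plane is sure; lean the fingers some 20 degrees forward to reach in) it tips 13 degrees and rolls down, clear of the flap.
- flap (a joint): Flap of the mouth, a plain smooth aluminium sheet 124 mm wide and 76 mm high, 24 g, hung on a pin along y at drop_box x = 0, 80 mm above the shelf. 0 rad = hanging shut; grows as its lower edge swings into the box, up to 1.6 rad. It only swings inward, opens to a light push (under 1 N; the carton's own front pushes it open) and falls shut by its own weight in under a second.
- carton: The recalled carton: pale green-white reagent carton on the loading shelf, 60 mm along its x, 110 mm along its y, 60 mm high, 0.09 to 0.17 kg. Origin: centre of its underside. It starts on the shelf left of the mouth, its 110 mm side roughly along the flap (turned by up to 10 degrees), and is to go in broadside like that. Sliding it takes about 1 N.
- kit_urea: Bystander: cream reagent carton 58 x 100 x 75 mm on the worktop right of the box. Origin: centre of its underside.
- dropper_white_cap: Bystander: brown dropper bottle with white cap, 30 mm across, 78 mm high, on the worktop right of the shelf. Origin: centre of its underside.
- dropper_green_cap: Bystander: brown dropper bottle with green cap, 25 mm across, 65 mm high, on the worktop left of the shelf. Origin: centre of its underside.
There are look-alikes about, which are no part of the job. Leave any black or orange look-alike of the carton alone.

How it is judged:
On the way, in this order (a step that is already met when the one before it is completed fails the run):
1. the carton has been slid sideways into line with the mouth, still on the shelf (y of carton in the frame of drop_box below 0.012 m and x of carton in the frame of drop_box below -0.02 m), for 0.1 s.
2. the flap is pushed open with the carton under it (value of joint flap above 0.6 rad and x of carton in the frame of drop_box above -0.025 m), for 0.1 s.
3. the carton has run down inside, clear of the flap (x of carton in the frame of drop_box above 0.085 m), for 0.1 s.
At the end, for the whole second after the job is handed in: The carton rests inside the drop box, its origin 85 mm or more past the flap plane and no higher than the shelf, at rest (under 20 mm/s), and the flap hangs shut (under 0.06 rad) (x of carton in the frame of drop_box between 0.085 and 0.17 m and y of carton in the frame of drop_box between -0.065 and 0.065 m and height (world z) of carton below 0.06 m and value of joint flap below 0.06 rad and linear speed of carton below 0.02 m/s); the robot touches nothing.
It fails at once if the carton is lifted off the shelf (its underside more than 12 mm above the shelf) (height (world z) of carton above 0.067 m).
It fails at once if the carton is tipped over while being pushed (more than 35 degrees) (angle between carton's own z axis and vertical above 0.61 rad).
It fails at once if the carton is gripped or crushed by the fingers (over 20 N) (contact force between the fingers and carton above 20 N).
It fails at once if the other carton is moved (distance of kit_urea from where it was at the start of the episode above 0.02 m).
It fails at once if a dropper bottle is moved (distance of any of dropper_white_cap, dropper_green_cap from where it was at the start of the episode above 0.02 m).
It also fails if it takes over 51 s, if anything falls off the work surface, if the arm or the gripper's body presses on something with over 40 N, if the wrist force passes 120 N, or if a joint passes its speed limit or range.

## Working session

There is one attempt and no reset: what is moved stays moved. The work goes in short steps, Python scripts to look and compute and a tool call to move; the robot and the scene stay as the last step left them, time stands still between calls to the robot, and variables do not carry over. Pictures are saved under pics/ and viewed, and the job is handed in when it is done.

Besides the shell and the picture viewer there is one more tool, called after "Request:" in YAML: its name, and indented under it one key for each argument. move_arm: Moves the arm, as the interface text tells. Its arguments: {"type":"object","properties":{"rows":{"type":"array","items":{"type":"array","items":{"type":"number"}}},"grip_force":{"type":"number"}},"required":["rows"]}

```bash
mkdir -p pics; cat > h.py <<'E'
from workcell import arm
import numpy as np, cv2
def save(cam,name):
    im=arm.grab_frame(cam); cv2.imwrite('pics/'+name,im[:,:,::-1]); return im
E
python3 - <<'E'
from h import *
save('side','s0.png'); save('top','t0.png')
print(arm.state(), arm.grasp_offset)
for l in ['carton','mouth','shelf','rail','roller_top','drop_box','kit_urea','dropper_white_cap','dropper_green_cap']:
    for c in ['side','top']:
        print(l,c,[(np.round(d['xyz'],3),round(d['confidence'],2)) for d in arm.pinpoint(l,c)])
E
```

```text
{'time_s': 0.1, 'qpos': array([-1.32467971,  0.60002807, -0.00253135,  1.60005031,  0.00179682,
        0.9428887 , -0.07979456]), 'qvel': array([ 4.84855177e-04, -1.34615205e-03, -1.88764950e-04, -2.79806621e-03,
        2.73548552e-03,  4.43356739e-05,  4.94513263e-04]), 'joint_efforts': array([ 5.42429538e-03, -7.77982020e+01,  1.57036956e+00, -2.58627963e+01,
        1.27834440e-02,  5.51267993e-03, -1.95601444e-05]), 'tcp_pos': array([0.22993744, 0.68738152, 0.40391548]), 'eef_rot': array([-4.43148011e-05,  1.60682594e-01,  9.87005893e-01, -6.84762835e-04]), 'ft_force': array([-0.12591582, -0.93007127,  0.71585406]), 'torque': array([ 0.01178424,  0.03887802, -0.01620605]), 'opening': 0.08531822856702141} 0.1547
carton side [(array([ 0.388,  0.218, -0.003]), 0.94), (array([0.576, 0.088, 0.053]), 0.75), (array([0.389, 0.029, 0.003]), 0.65), (array([ 0.596, -0.232, -0.001]), 0.42), (array([0.672, 0.017, 0.052]), 0.18)]
carton top [(array([0.387, 0.034, 0.001]), 0.93), (array([0.573, 0.089, 0.056]), 0.73)]
mouth side [(array([0.671, 0.019, 0.054]), 0.6), (array([ 0.596, -0.05 ,  0.
[... 271 characters left out ...]
57]), 0.93), (array([0.669, 0.02 , 0.056]), 0.53), (array([0.584, 0.056, 0.056]), 0.38)]
roller_top top [(array([0.696, 0.024, 0.057]), 0.77)]
drop_box side [(array([ 0.666,  0.025, -0.002]), 0.72)]
drop_box top [(array([ 0.669,  0.023, -0.   ]), 0.89)]
kit_urea side []
kit_urea top [(array([ 0.714, -0.256,  0.001]), 0.97)]
dropper_white_cap side [(array([ 0.596, -0.231, -0.   ]), 0.58)]
dropper_white_cap top [(array([ 0.595, -0.233,  0.002]), 0.55), (array([ 0.595, -0.048,  0.056]), 0.35)]
dropper_green_cap side [(array([0.522, 0.322, 0.002]), 0.65), (array([0.698, 0.024, 0.056]), 0.33)]
dropper_green_cap top [(array([ 0.526,  0.33 , -0.003]), 0.58), (array([ 0.715, -0.254,  0.001]), 0.44)]
```

View pics/s0.png

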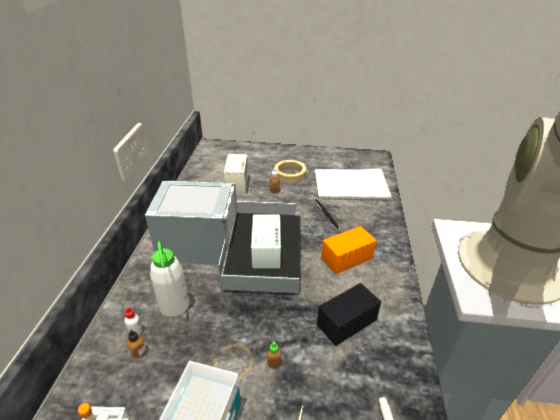

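View pics/t0.png

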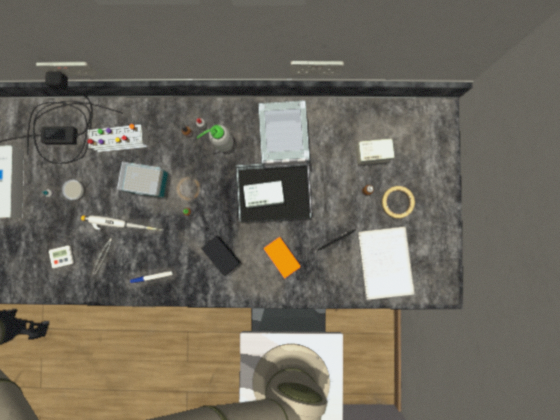

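The top view shows the drop box at about (283,130), with the green-white carton on the black mat at (263,194). The black and orange look-alikes are at (221,255) and (282,257). Next I'll zoom in to get the yaw.

```bash
cat >> h.py <<'E'
def proj(P,cam):
    m=arm.camera_model(cam); P=np.atleast_2d(P).astype(float)
    E=np.array(m['extrinsics']); c=P@E[:3,:3].T+E[:3,3]; c=c*[1,-1,-1]
    p,_=cv2.projectPoints(c.reshape(-1,1,3),np.zeros(3),np.zeros(3),np.array(m['camera_matrix'],float),np.array(m['distortion'],float))
    return p.reshape(-1,2)
def unproj(uv,z,cam):
    m=arm.camera_model(cam); E=np.array(m['extrinsics'])
    n=cv2.undistortPoints(np.array(uv,float).reshape(-1,1,2),np.array(m['camera_matrix'],float),np.array(m['distortion'],float)).reshape(-1,2)
    R=E[:3,:3]; o=-R.T@E[:3,3]
    d=np.c_[n[:,0],-n[:,1],-np.ones(len(n))]@R
    return o+d*((z-o[2])/d[:,2])[:,None]
def W(pose,pts): # pose x,y,yaw ; pts box frame
    x,y,a=pose; pts=np.atleast_2d(np.array(pts,float)); c,s=np.cos(a),np.sin(a)
    return np.c_[x+c*pts[:,0]-s*pts[:,1], y+s*pts[:,0]+c*pts[:,1], pts[:,2]]
def cart_corners(pose,z):
    return W(pose,[(sx*.03,sy*.055,z) for sx,sy in [(1,1),(1,-1),(-1,-1),(-1,1)]])
def overlay(im,box,cart,cam,crop,k,name):
    x0,y0,x1,y1=crop; v=cv2.resize(im[y0:y1,x0:x1,::-1].copy(),None,fx=k,fy=k,interpolation=cv2.INTER_CUBIC)
    def pl(P,col,cl=True):
        q=((proj(P,cam)+.5-[x0,y0])*k*16).astype(np.int32); cv2.polylines(v,[q],cl,col,1,cv2.LINE_AA,4)
    pl(W(box,[(-.165,-.065,.055),(0,-.065,.055),(0,.15,.055),(-.165,.15,.055)]),(0,0,255))
    pl(W(box,[(.002,-.068,.142),(.17,-.068,.142),(.17,.068,.142),(.002,.068,.142)]),(255,0,0))
    pl(cart_corners(cart,.115),(0,200,0)); pl(cart_corners(cart,.055),(0,200,200))
    cv2.imwrite('pics/'+name,v)
E
python3 - <<'E'
from h import *
im=arm.grab_frame('top')
overlay(im,(0.6695,.0205,.04),(.574,.089,.04),'top',(220,90,340,230),4,'t1.png')
im=arm.grab_frame('side')
overlay(im,(0.6695,.0205,.04),(.574,.089,.04),'side',(140,170,320,300),4,'s1.png')
E
```

```text
(no output)
```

View pics/t1.png

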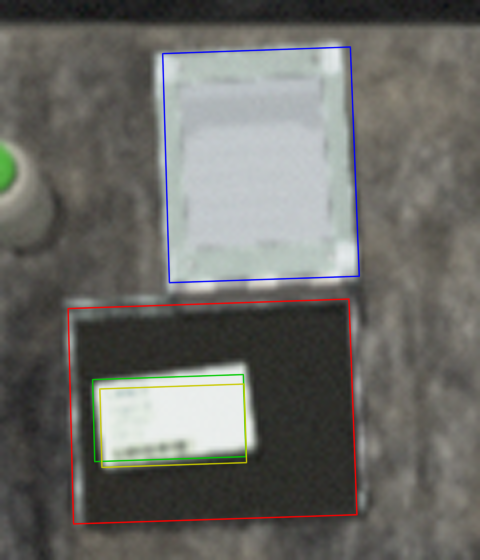

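View pics/s1.png

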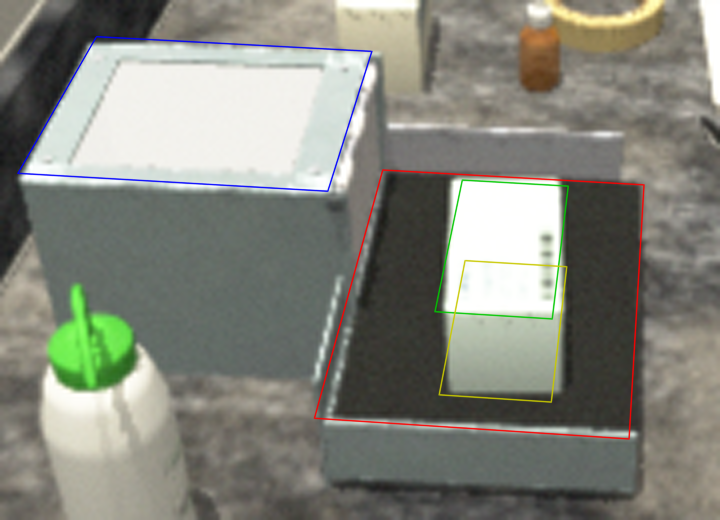

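```bash
python3 - <<'E'
from h import *
from scipy.optimize import least_squares
T=lambda p:np.array(p)/4+[220,90]-.5
S=lambda p:np.array(p)/4+[140,170]-.5
ct=T([(94,382),(246,363),(255,448),(104,465)])   # front-left, front-right, rear-right, rear-left
cs=S([(452,310),(452,178),(560,178),(560,318)]); csb=S([(450,393),(562,392)])
def f(p):
    c=p[:3]; P=cart_corners(c,.115); B=cart_corners(c,.055)
    return np.r_[(proj(P,'top')-ct).ravel(),(proj(P,'side')-cs).ravel(),(proj(B[[0,3]],'side')-csb).ravel()]
r=least_squares(f,[.574,.089,.1],loss='soft_l1'); c=r.x; print('carton',c,np.degrees(c[2]),np.abs(r.fun).max())
bt=T([(157,53),(344,45)]); bs=T([(76,522),(360,514)])
ss=S([(325,423),(635,433),(384,172),(640,186)]) # front-left, rear-left
def g(p):
    return np.r_[(proj(W(p,[(.17,.068,.142),(.17,-.068,.142)]),'top')-bt).ravel(),(proj(W(p,[(-.165,.15,.055),(-.165,-.065,.055)]),'top')-bs).ravel(),
     (proj(W(p,[(0,.15,.055),(-.165,.15,.055),(0,-.065,.055),(-.165,-.065,.055)]),'side')-ss).ravel()]
r=least_squares(g,[.67,.02,.04],loss='soft_l1'); b=r.x; print('box',b,np.degrees(b[2]),np.round(r.fun,1))
a=b[2]; R=np.array([[np.cos(a),np.sin(a)],[-np.sin(a),np.cos(a)]]); print('carton in box',R@(c[:2]-b[:2]),np.degrees(c[2]-a))
overlay(arm.grab_frame('top'),b,c,'top',(220,90,340,230),4,'t2.png')
overlay(arm.grab_frame('side'),b,c,'side',(140,170,320,300),4,'s2.png')
E
```

```text
carton [0.57452869 0.08499442 0.13489782] 7.729075621305643 2.099291629050896
box [0.66901575 0.02157184 0.05928618] 3.39684814977222 [-0.2  0.7 -0.   0.2 -0.   1.4 -0.2 -0.2 -1.3 -0.8  0.   0.7 -0.8 -0.4
  0.6 -0.9]
carton in box [-0.09056318  0.06890965] 4.3322274715334235
```

View pics/t2.png

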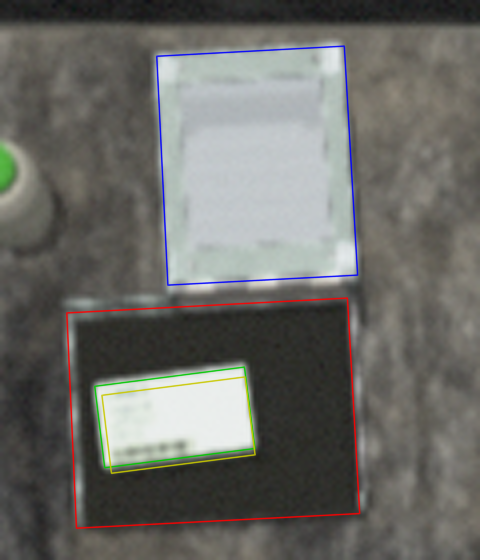

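View pics/s2.png

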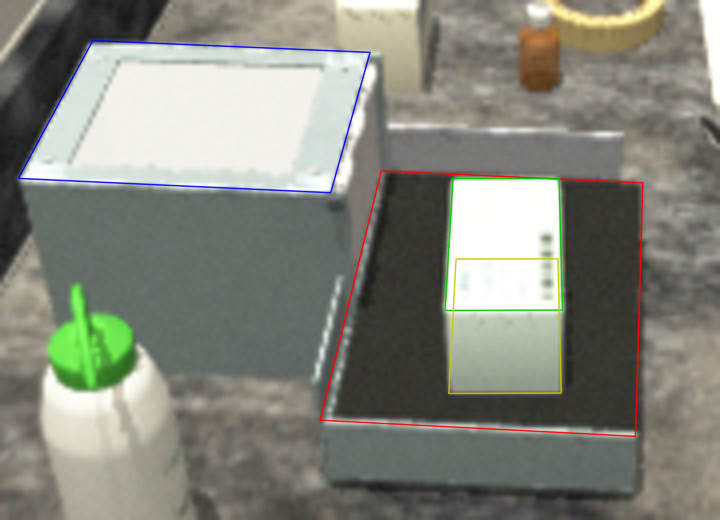

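The fit matches both views: carton in box frame is about (-0.091, 0.069) m, turned +4°, and the box yaw is about 3.3°. Next I'll plan the approach on the carton's left, with the jaws along box x so both fingers push its end face squarely.

```bash
cat >> h.py <<'E'
from scipy.spatial.transform import Rotation as Ro
BOX=(0.669,0.0212,0.057)
def rot(q): return Ro.from_quat([q[1],q[2],q[3],q[0]])
def tgt(tip_box, jaw_deg, lean_deg, L=.173):
    """fingertip at box point; jaw_deg: direction of tool y in box frame (deg), lean forward in +x box. returns tcp world, R"""
    p=W(BOX,[tip_box])[0]
    t=np.radians(lean_deg); z=np.array([np.sin(t),0,-np.cos(t)])
    j=np.radians(jaw_deg); y=np.array([np.cos(j),np.sin(j),0])
    y=y-z*(y@z); y/=np.linalg.norm(y); x=np.cross(y,z)
    M=Ro.from_rotvec([0,0,BOX[2]]).as_matrix()@np.c_[x,y,z]
    return p-L*M[:,2], Ro.from_matrix(M)
def delta(tip_box,jaw,lean,L=.173):
    s=arm.state(); R=rot(s['eef_rot']); p,Rt=tgt(tip_box,jaw,lean,L)
    print('t',s['time_s'],'shift cm',np.round(R.inv().apply(p-s['tcp_pos'])*100,2),'turn',np.round((R.inv()*Rt).as_rotvec(degrees=True),2),'| tcp target',p.round(3))
def where():
    s=arm.state(); R=rot(s['eef_rot']).as_matrix(); tip=s['tcp_pos']+.173*R[:,2]
    a=BOX[2]; d=tip-[BOX[0],BOX[1],0]
    print('t',round(s['time_s'],2),'tip box',np.round([np.cos(a)*d[0]+np.sin(a)*d[1],-np.sin(a)*d[0]+np.cos(a)*d[1],d[2]],4),'F',s['ft_force'].round(2),'open',round(s['opening'],4),'q',s['qpos'].round(2))
E
python3 - <<'E'
from h import *
where(); delta((-.093,.17,.17),0,0); delta((-.093,.17,.17),180,0)
E
```

```text
t 1.2 tip box [-0.4003  0.6903  0.2317] F [ 0.   -0.55 -0.33] open 0.0853 q [-1.32  0.6  -0.    1.6   0.    0.94 -0.08]
t 1.2 shift cm [-47.83 -36.93   6.17] turn [ 0.    0.   68.24] | tcp target [0.566 0.186 0.343]
t 1.2 shift cm [-47.83 -36.93   6.17] turn [  -0.      0.   -111.76] | tcp target [0.566 0.186 0.343]
```

Request:
move_arm:
  rows:
    - [-2.4,-1.8,0,0,0,3.4,3]
    - [-4.8,-3.7,0,0,0,6.8,3]
    - [-7.2,-5.5,0,0,0,10.2,3]
    - [-9.6,-7.4,0,0,0,13.6,3]
    - [-12,-9.2,0,0,0,17,3]
    - [-14.4,-11.1,0,0,0,20.4,3]
    - [-16.8,-12.9,0,0,0,23.8,3]
    - [-19.2,-14.8,0,0,0,27.2,3]
    - [-21.6,-16.6,0,0,0,30.6,3]
    - [-24,-18.5,0,0,0,34,3]
  grip_force: 20

```text
time_s: 2.03
tcp_pos: [0.3996, 0.4348, 0.4049]
eef_rot: [0.0, 0.444, 0.896, 0.0]
ft_force: [-0.4, 0.0, 0.3]
opening: 0.0298
```

```bash
python3 - <<'E'
from h import *
where(); delta((-.093,.17,.17),0,0)
E
```

```text
t 2.03 tip box [-0.2454  0.4284  0.2319] F [-0.37  0.02  0.32] open 0.0298 q [-1.04  0.44  0.16  1.92 -0.1   0.79 -0.17]
t 2.0333 shift cm [-29.94  -1.85   6.19] turn [ 3.000e-02 -2.000e-02  3.408e+01] | tcp target [0.566 0.186 0.343]
```

Request:
move_arm:
  rows:
    - [-3,-0.2,0,0,0,3.4,3]
    - [-6,-0.4,0,0,0,6.8,3]
    - [-9,-0.6,0,0,0,10.2,3]
    - [-12,-0.8,0,0,0,13.6,3]
    - [-15,-1,0.5,0,0,17,3]
    - [-18,-1.1,1.5,0,0,20.4,3]
    - [-21,-1.3,2.5,0,0,23.8,3]
    - [-24,-1.5,4,0,0,27.2,3]
    - [-27,-1.7,5,0,0,30.6,3]
    - [-30,-1.9,6.2,0,0,34,3]

```text
time_s: 2.87
tcp_pos: [0.5672, 0.1853, 0.3425]
eef_rot: [0.0, 0.686, 0.728, 0.0]
ft_force: [-0.0, -0.1, 0.2]
opening: 0.0303
```

```bash
python3 - <<'E'
from h import *
where(); delta((-.093,.165,.068),0,0)
im=save('side','s3.png'); cv2.imwrite('pics/s3.png',cv2.resize(im[130:330,120:400,::-1],None,fx=2.8,fy=2.8))
E
```

```text
t 2.87 tip box [-0.0922  0.1696  0.1695] F [-0.   -0.15  0.16] open 0.0303 q [-0.62  0.54  0.3   1.97 -0.25  0.67 -0.1 ]
t 2.8667 shift cm [-0.46 -0.08 10.14] turn [ 0.03 -0.01  0.09] | tcp target [0.567 0.181 0.241]
```

View pics/s3.png

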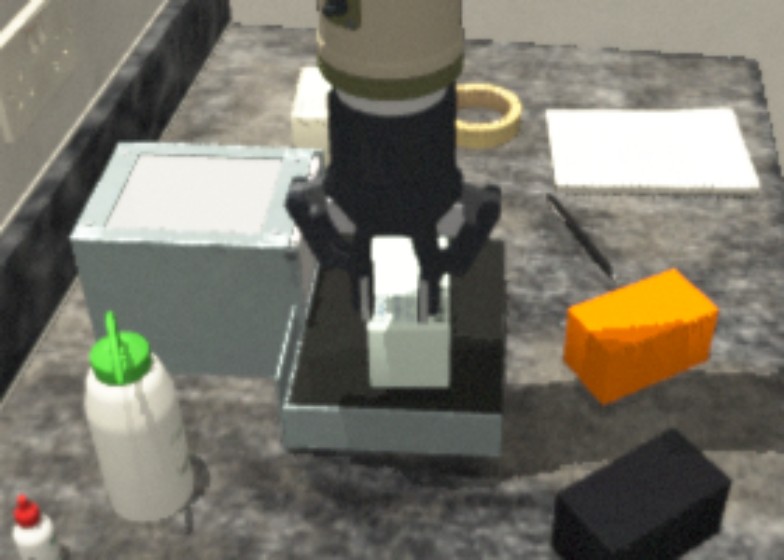

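Both fingers sit just left of the carton's end face, and the white bottle (about 140,430) is clear. I'll go down.

Request:
move_arm:
  rows:
    - [-0.1,-0.1,1.2,0,0,0,3]
    - [-0.2,-0.1,2.4,0,0,0,3]
    - [-0.3,-0.1,3.8,0,0,0,3]
    - [-0.4,-0.1,5.2,0,0,0,3]
    - [-0.5,-0.1,6.5,0,0,0,3]
    - [-0.5,-0.1,7.8,0,0,0,3]
    - [-0.5,-0.1,8.8,0,0,0,3]
    - [-0.5,-0.1,9.6,0,0,0,3]
    - [-0.5,-0.1,10.1,0,0,0,3]
    - [-0.5,-0.1,10.1,0,0,0,3]

```text
time_s: 3.75
tcp_pos: [0.5657, 0.1814, 0.2409]
eef_rot: [-0.0, 0.685, 0.728, -0.0]
ft_force: [0.3, -0.7, -0.2]
opening: 0.0298
```

```bash
python3 - <<'E'
from h import *
where(); delta((-.092,.062,.068),0,0)
im=save('side','s4.png'); cv2.imwrite('pics/s4.png',cv2.resize(im[130:330,120:400,::-1],None,fx=2.8,fy=2.8))
E
```

```text
t 3.75 tip box [-0.0942  0.1658  0.0679] F [ 0.29 -0.73 -0.17] open 0.0298 q [-0.55  0.68  0.22  2.04 -0.31  0.46 -0.04]
t 3.75 shift cm [-1.039e+01  1.600e-01 -1.000e-02] turn [-0.06  0.02  0.25] | tcp target [0.574 0.078 0.241]
```

View pics/s4.png

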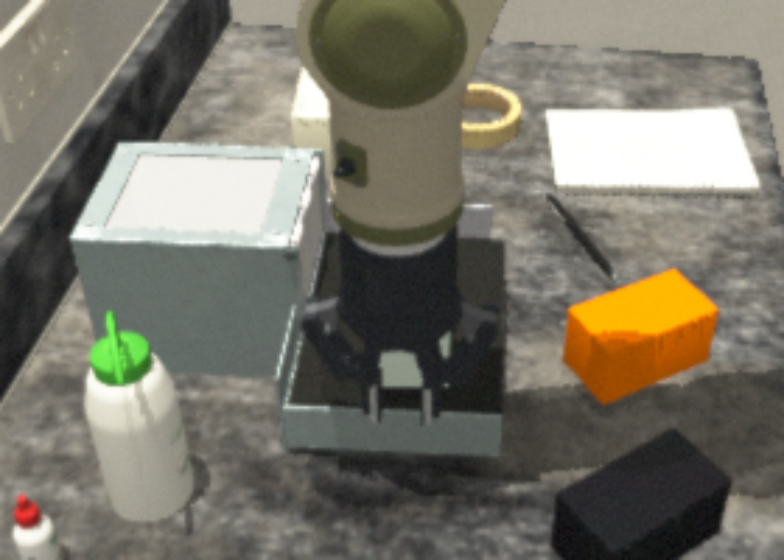

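The fingertips are beyond the carton's left end, at about (400,400). I'll push slowly to the right.

Request:
move_arm:
  rows:
    - [-0.7,0,0,0,0,0,3]
    - [-1.4,0,0,0,0,0,3]
    - [-2,0,0,0,0,0,3]
    - [-2.5,0.1,0,0,0,0.2,3]
    - [-3,0.1,0,0,0,0.2,3]
    - [-3.5,0.1,0,0,0,0.2,3]
    - [-4,0.1,0,0,0,0.2,3]
    - [-4.5,0.1,0,0,0,0.2,3]
    - [-5,0.1,0,0,0,0.2,3]
    - [-5.5,0.1,0,0,0,0.2,3]

```text
time_s: 4.63
tcp_pos: [0.5702, 0.1261, 0.2417]
eef_rot: [-0.0, 0.686, 0.727, 0.0]
ft_force: [0.5, 1.1, -0.2]
opening: 0.0299
```

```bash
python3 - <<'E'
from h import *
where(); delta((-.092,.059,.068),0,0)
im=save('side','s5.png'); cv2.imwrite('pics/s5.png',cv2.resize(im[130:330,120:400,::-1],None,fx=2.8,fy=2.8))
E
```

```text
t 4.63 tip box [-0.0927  0.1104  0.0687] F [ 0.47  1.14 -0.2 ] open 0.0299 q [-0.45  0.67  0.2   2.06 -0.3   0.44  0.04]
t 4.6333 shift cm [-5.14  0.06  0.07] turn [ 0.   -0.    0.05] | tcp target [0.574 0.075 0.241]
```

View pics/s5.png

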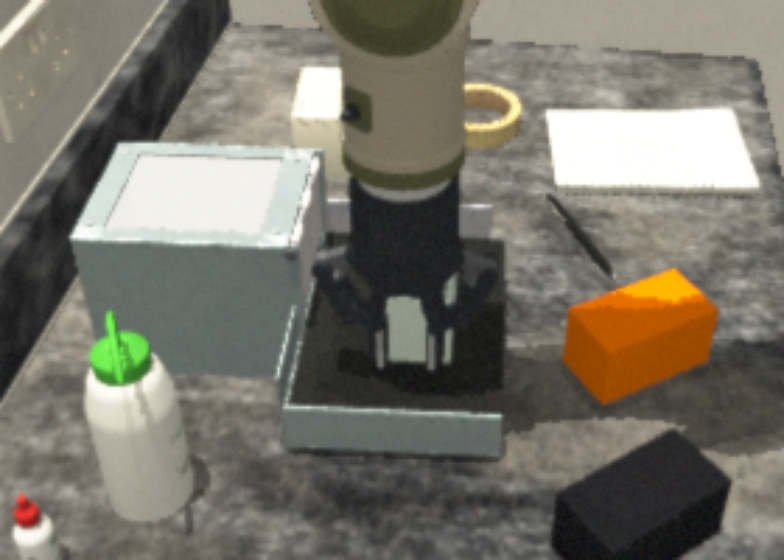

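Both fingers are against the end face and the contact force is about 1–2 N. I'll continue the push.

Request:
move_arm:
  rows:
    - [-0.5,0,0,0,0,0,3]
    - [-1,0,0,0,0,0,3]
    - [-1.5,0,0,0,0,0,3]
    - [-2,0,0,0,0,0,3]
    - [-2.5,0,0,0,0,0,3]
    - [-3,0,0,0,0,0,3]
    - [-3.5,0,0,0,0,0,3]
    - [-4,0,0,0,0,0,3]
    - [-4.3,0,0,0,0,0,3]
    - [-4.5,0,0,0,0,0,3]

```text
time_s: 5.52
tcp_pos: [0.5728, 0.081, 0.2417]
eef_rot: [0.0, 0.687, 0.727, -0.0]
ft_force: [-0.4, 0.5, -1.0]
opening: 0.0299
```

```bash
python3 - <<'E'
from h import *
where(); delta((-.092,.057,.068),0,0)
im=save('side','s6.png'); cv2.imwrite('pics/s6.png',cv2.resize(im[130:330,120:400,::-1],None,fx=2.8,fy=2.8))
im=save('top','t6.png'); cv2.imwrite('pics/t6.png',cv2.resize(im[90:240,200:360,::-1],None,fx=4,fy=4))
for c in ['side','top']: print([(np.round(d['xyz'],3),round(d['confidence'],2)) for d in arm.pinpoint('carton',c)])
E
```

```text
t 5.52 tip box [-0.0926  0.0651  0.0687] F [-0.36  0.49 -0.97] open 0.0299 q [-0.37  0.66  0.19  2.07 -0.28  0.43  0.1 ]
t 5.5167 shift cm [-0.82  0.06  0.07] turn [0.   0.01 0.01] | tcp target [0.574 0.073 0.241]
[(array([0.391, 0.215, 0.   ]), 0.97), (array([0.577, 0.013, 0.055]), 0.79)]
[(array([0.575, 0.016, 0.056]), 0.82), (array([ 0.596, -0.046,  0.053]), 0.74), (array([ 0.381,  0.034, -0.001]), 0.57)]
```

View pics/s6.png

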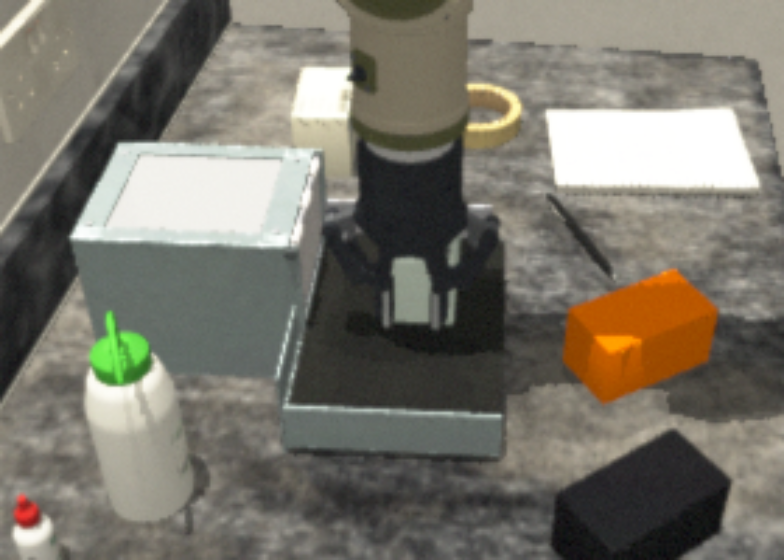

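View pics/t6.png

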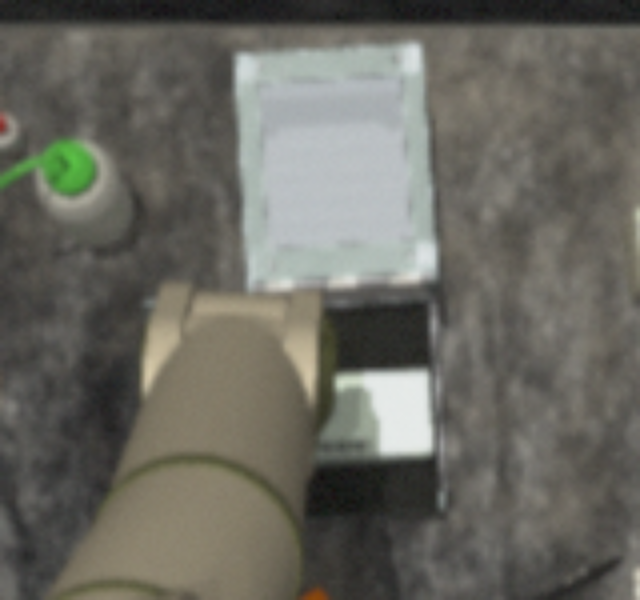

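Carton y is about -1 mm in the box frame, and the rail is about 9 mm off. The top view shows it square (edge at 370–460 px, right end near the rail at 437 px). I'll push 6 mm more, then back off.

Request:
move_arm:
  rows:
    - [-0.2,0,0,0,0,0,3]
    - [-0.4,0,0,0,0,0,3]
    - [-0.5,0,0,0,0,0,3]
    - [-0.6,0,0,0,0,0,3]
    - [-0.6,0,0,0,0,0,3]
    - [0,0,0,0,0,0,3]
    - [1.5,0,0,0,0,0,3]
    - [3,0,0,0,0,0,3]
    - [4.5,0,0,0,0,0,3]
    - [6,0,-1,0,0,0,3]

```text
time_s: 6.55
tcp_pos: [0.5687, 0.1426, 0.2505]
eef_rot: [-0.001, 0.686, 0.727, -0.001]
ft_force: [0.2, 0.8, -0.2]
opening: 0.0297
```

```bash
python3 - <<'E'
from h import *
where(); 
delta((-.17,.10,.20),90,0);delta((-.155,-.006,.20),90,25);delta((-.17,.0,.20),-90,25);delta((-.155,-.006,.068),90,25)
im=save('side','s7.png'); cv2.imwrite('pics/s7.png',cv2.resize(im[130:330,120:400,::-1],None,fx=2.8,fy=2.8))
for c in ['side']: print([(np.round(d['xyz'],3),round(d['confidence'],2)) for d in arm.pinpoint('carton',c)])
E
```

```text
t 6.55 tip box [-0.0936  0.1268  0.0775] F [ 0.17  0.79 -0.17] open 0.0297 q [-0.49  0.66  0.22  2.05 -0.3   0.47  0.01]
t 6.55 shift cm [ -2.69  -7.71 -12.23] turn [-1.200e-01 -8.000e-02 -8.995e+01] | tcp target [0.494 0.111 0.373]
t 6.55 shift cm [-13.29 -13.53 -10.6 ] turn [-19.72 -19.69 -88.37] | tcp target [0.442 0.002 0.357]
t 6.55 shift cm [-12.68 -15.03 -10.59] turn [-19.7   19.72  88.48] | tcp target [0.426 0.007 0.357]
t 6.55 shift cm [-13.28 -13.5    2.6 ] turn [-19.72 -19.69 -88.37] | tcp target [0.442 0.002 0.225]
[(array([ 0.386,  0.031, -0.   ]), 0.87), (array([ 0.385,  0.216, -0.001]), 0.69), (array([0.577, 0.006, 0.055]), 0.57)]
```

View pics/s7.png

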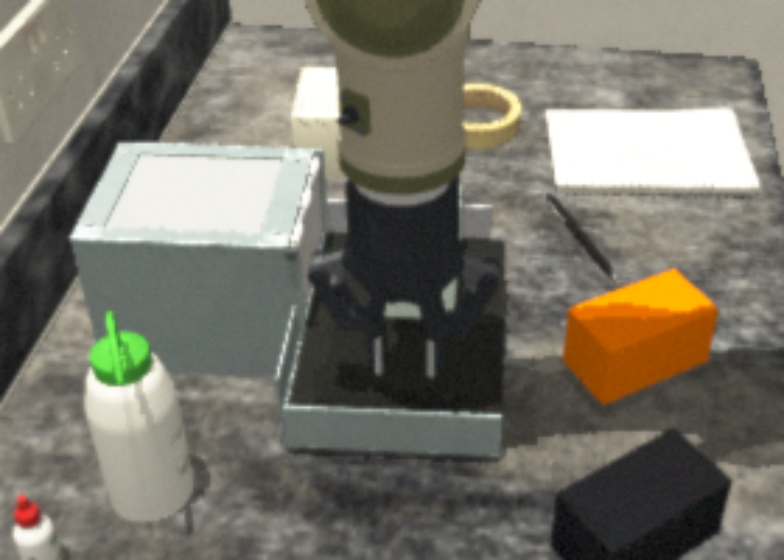

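The carton now stands at box y of about -7 mm. I'll lift, turn 90° and go behind it.

Request:
move_arm:
  rows:
    - [0,0,-2,0,0,0,4]
    - [0,-0.5,-4.5,0,0,0,4]
    - [0,-1,-7,0,0,-6,4]
    - [-0.5,-2,-8.5,0,0,-12,4]
    - [-1.5,-3,-8.5,0,0,-18,4]
    - [-3,-4,-8.5,0,0,-24,4]
    - [-4.5,-4.5,-8.5,0,0,-30,4]
    - [-6,-5,-8.5,0,0,-36,4]
    - [-8,-5.5,-8.5,0,0,-42,4]
    - [-10,-5.7,-8.5,0,0,-48,4]

```text
time_s: 7.48
tcp_pos: [0.5173, 0.0373, 0.3366]
eef_rot: [-0.0, 0.329, 0.944, -0.0]
ft_force: [-0.0, 0.5, 0.5]
opening: 0.0399
```

```bash
python3 - <<'E'
from h import *
where(); delta((-.152,-.004,.16),90,0)
E
```

```text
t 7.48 tip box [-0.1506  0.0246  0.1636] F [-0.04  0.46  0.46] open 0.0399 q [-0.2   0.45  0.02  2.14 -0.02  0.55  0.74]
t 7.4833 shift cm [-1.79 -2.24  0.36] turn [-2.000e-02 -1.000e-02 -4.165e+01] | tcp target [0.517 0.009 0.333]
```

Request:
move_arm:
  rows:
    - [-0.3,-0.3,0,0,0,-6,4]
    - [-0.6,-0.6,0,0,0,-12,4]
    - [-0.9,-1,0,0,0,-18,4]
    - [-1.2,-1.4,0,0,0,-24,4]
    - [-1.4,-1.8,0,0,0,-30,4]
    - [-1.6,-2.1,0,0,0,-36,4]
    - [-1.8,-2.2,0,0,0,-41.6,4]
    - [-1.8,-2.2,0.3,0,0,-41.6,4]
    - [-1.8,-2.2,0.3,0,0,-41.6,4]
    - [-1.8,-2.2,0.3,0,0,-41.6,4]

```text
time_s: 8.32
tcp_pos: [0.5183, 0.0097, 0.3334]
eef_rot: [-0.0, -0.024, 1.0, 0.0]
ft_force: [-0.8, -0.0, -0.3]
opening: 0.04
```

```bash
python3 - <<'E'
from h import *
where(); delta((-.152,-.004,.067),90,0)
ims=arm.grab_frame('side'); imt=arm.grab_frame('top')
cv2.imwrite('pics/s8.png',cv2.resize(ims[130:330,120:400,::-1],None,fx=2.8,fy=2.8))
cv2.imwrite('pics/t8.png',cv2.resize(imt[90:240,200:360,::-1],None,fx=4,fy=4))
E
```

```text
t 8.32 tip box [-0.1512 -0.0028  0.1604] F [-0.82 -0.05 -0.28] open 0.04 q [ 0.01  0.46 -0.19  2.13  0.16  0.56  1.32]
t 8.3167 shift cm [ 0.09 -0.12  9.34] turn [ 0.   -0.03 -0.57] | tcp target [0.517 0.009 0.24 ]
```

View pics/s8.png

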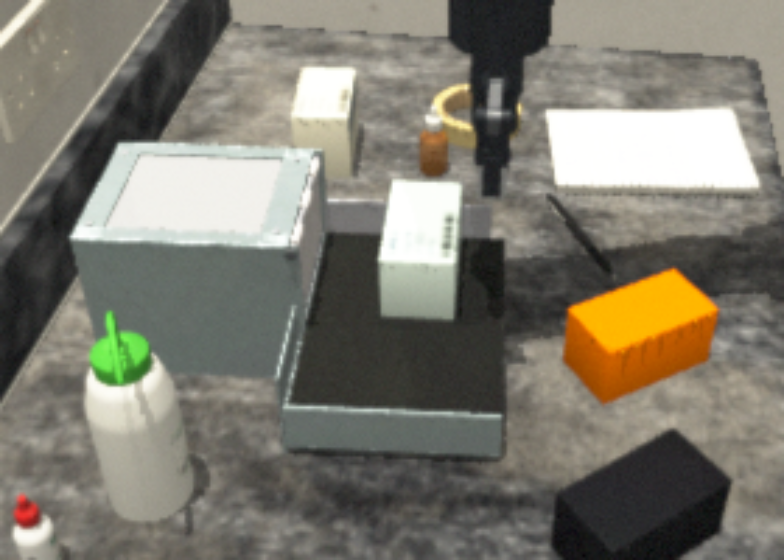

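View pics/t8.png

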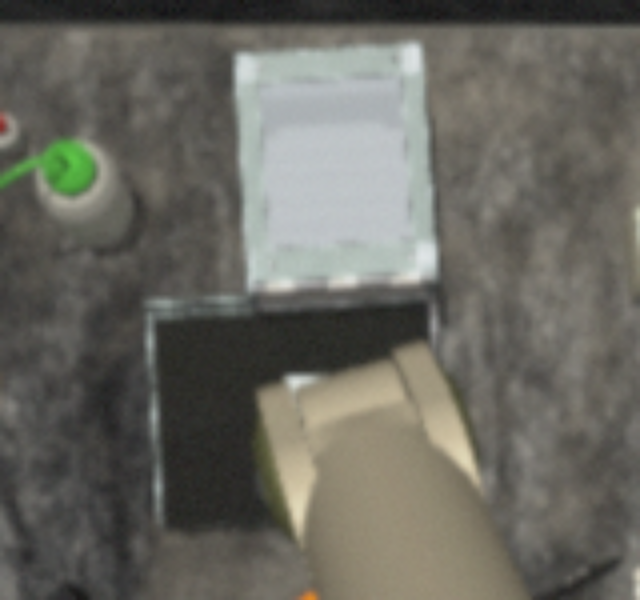

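The carton is clear in the side view: top face (393,180)–(463,182)–(460,266)–(380,260). I'll fit its pose.

```bash
python3 - <<'E'
from h import *
from scipy.optimize import least_squares
S=lambda p:np.array(p)/2.8+[120,130]-.5
cs=S([(380,260),(393,180),(463,182),(460,266)]); csb=S([(380,315),(460,318)])
def f(c):
    return np.r_[(proj(cart_corners(c,.115),'side')-cs).ravel(),(proj(cart_corners(c,.055)[[0,3]],'side')-csb).ravel()]
r=least_squares(f,[.576,.01,.05],loss='soft_l1'); c=r.x
a=BOX[2]; R=np.array([[np.cos(a),np.sin(a)],[-np.sin(a),np.cos(a)]])
print(R@(c[:2]-BOX[:2]),np.degrees(c[2]-a),np.abs(r.fun).max())
E
```

```text
[-0.09601885 -0.0099856 ] 0.9295056173121304 1.281957009360383
```

Request:
move_arm:
  rows:
    - [0.1,-0.1,1,0,0,-0.2,4]
    - [0.1,-0.2,2.2,0,0,-0.4,4]
    - [0.1,-0.3,3.5,0,0,-0.6,4]
    - [0.1,-0.3,4.8,0,0,-0.6,4]
    - [0.1,-0.3,6,0,0,-0.6,4]
    - [0.1,-0.3,7.2,0,0,-0.6,4]
    - [0.1,-0.3,8.2,0,0,-0.6,4]
    - [0.1,-0.3,9,0,0,-0.6,4]
    - [0.1,-0.3,9.3,0,0,-0.6,4]
    - [0.1,-0.3,9.3,0,0,-0.6,4]

```text
time_s: 9.25
tcp_pos: [0.5175, 0.0071, 0.2399]
eef_rot: [-0.001, -0.031, 1.0, -0.0]
ft_force: [-0.0, -0.6, 0.2]
opening: 0.0401
```

```bash
python3 - <<'E'
from h import *
where(); 
for x,l in [(-.137,0),(-.10,0),(-.09,8),(-.06,16),(-.03,25),(.006,25)]: delta((x,-.006,.067),90,l)
ims=arm.grab_frame('side')
cv2.imwrite('pics/s9.png',cv2.resize(ims[130:330,120:400,::-1],None,fx=2.8,fy=2.8))
E
```

```text
t 9.25 tip box [-0.1523 -0.0055  0.0669] F [-0.01 -0.56  0.21] open 0.0401 q [-0.03  0.62 -0.13  2.2   0.22  0.34  1.28]
t 9.25 shift cm [-1.51 -0.06 -0.01] turn [-0.   -0.07  0.25] | tcp target [0.533 0.007 0.24 ]
t 9.25 shift cm [-5.21 -0.08 -0.02] turn [-0.   -0.07  0.25] | tcp target [0.57 0.01 0.24]
t 9.25 shift cm [-3.8  -0.07  0.15] turn [ 0.01 -8.07  0.25] | tcp target [0.555 0.009 0.238]
t 9.25 shift cm [-4.44 -0.07  0.66] turn [  0.03 -16.07   0.25] | tcp target [0.562 0.009 0.233]
t 9.25 shift cm [-4.9  -0.07  1.61] turn [  0.05 -25.07   0.25] | tcp target [0.566 0.009 0.224]
t 9.25 shift cm [-8.5  -0.09  1.6 ] turn [  0.05 -25.07   0.25] | tcp target [0.602 0.011 0.224]
```

View pics/s9.png

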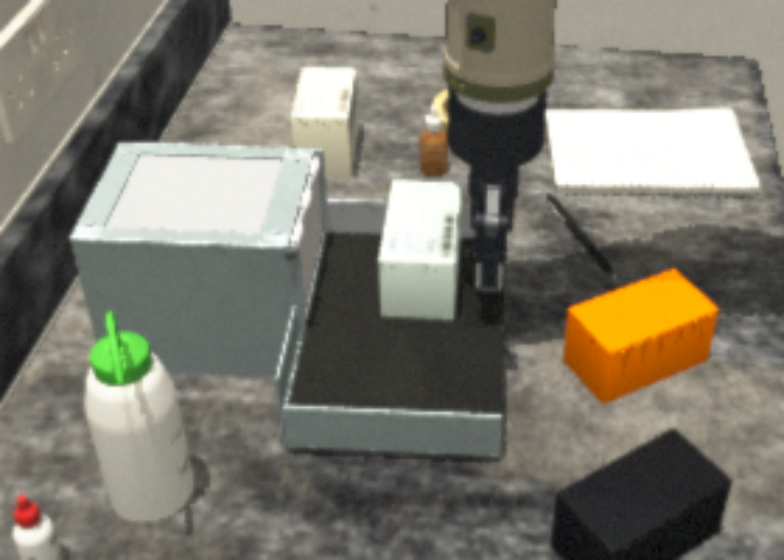

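The fingers are behind the carton at about (490,290) with a gap of about 1.5 cm. Now I'll push it forward.

Request:
move_arm:
  rows:
    - [-0.6,0,0,0,0,0,4]
    - [-1.1,0,0,0,0,0,4]
    - [-1.5,0,0,0,0,0.2,4]
    - [-1.9,0,0,0,0,0.2,4]
    - [-2.4,0,0,0,0,0.2,4]
    - [-2.9,0,0,0,0,0.2,4]
    - [-3.4,0,0,0,0,0.2,4]
    - [-3.9,0,0,0,0,0.2,4]
    - [-4.4,0,0,0,0,0.2,4]
    - [-4.9,0,0,0,0,0.2,4]

```text
time_s: 10.13
tcp_pos: [0.567, 0.01, 0.2407]
eef_rot: [0.0, -0.029, 1.0, 0.0]
ft_force: [-1.0, 0.3, 1.0]
opening: 0.0395
```

```bash
python3 - <<'E'
from h import *
where(); 
for x,l in [(-.09,5),(-.08,10),(-.07,15),(-.06,20),(-.05,25)]: delta((x,-.006,.068),90,l)
ims=arm.grab_frame('side')
cv2.imwrite('pics/s10.png',cv2.resize(ims[130:330,120:400,::-1],None,fx=2.8,fy=2.8))
E
```

```text
t 10.13 tip box [-0.1024 -0.0054  0.0677] F [-0.97  0.28  0.97] open 0.0395 q [-0.02  0.65 -0.14  2.08  0.21  0.42  1.3 ]
t 10.1333 shift cm [ 0.26 -0.06  0.03] turn [ 0.   -5.    0.05] | tcp target [0.564 0.009 0.24 ]
t 10.1333 shift cm [ 0.76 -0.06  0.23] turn [  0.   -10.     0.05] | tcp target [0.559 0.009 0.238]
t 10.1333 shift cm [ 1.23 -0.06  0.56] turn [ 1.0e-02 -1.5e+01  5.0e-02] | tcp target [0.555 0.009 0.235]
t 10.1333 shift cm [ 1.67 -0.06  1.01] turn [ 1.e-02 -2.e+01  5.e-02] | tcp target [0.55  0.008 0.231]
t 10.1333 shift cm [ 2.07 -0.06  1.59] turn [ 1.0e-02 -2.5e+01  5.0e-02] | tcp target [0.546 0.008 0.225]
```

View pics/s10.png

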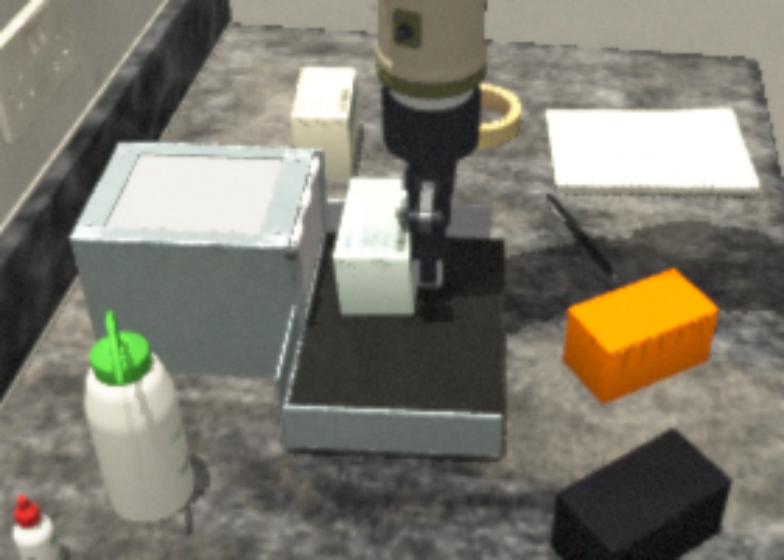

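Request:
move_arm:
  rows:
    - [0.25,0,0,0,-2.5,0,4]
    - [0.5,0,0.05,0,-5,0,4]
    - [0.75,0,0.15,0,-7.5,0,4]
    - [1.0,0,0.25,0,-10,0,4]
    - [1.25,0,0.4,0,-12.5,0,4]
    - [1.5,0,0.6,0,-15,0,4]
    - [1.7,0,0.8,0,-17.5,0,4]
    - [1.9,0,1.0,0,-20,0,4]
    - [2.1,0,1.3,0,-22.5,0,4]
    - [2.3,0,1.6,0,-25,0,4]

```text
time_s: 11.02
tcp_pos: [0.542, 0.0042, 0.2273]
eef_rot: [0.114, -0.03, 0.993, -0.013]
ft_force: [0.4, -0.1, -1.2]
opening: 0.0399
```

```bash
python3 - <<'E'
from h import *
where(); 
for x,l in [(-.05,25),(-.02,25),(.0,25),(.006,25),(.006,28)]: delta((x,-.006,.069),90,l)
ims=arm.grab_frame('side')
cv2.imwrite('pics/s11.png',cv2.resize(ims[130:330,120:400,::-1],None,fx=2.8,fy=2.8))
E
```

```text
t 11.02 tip box [-0.0885 -0.0153  0.0589] F [ 0.44 -0.07 -1.24] open 0.0399 q [ 0.01  0.64 -0.2   2.22  1.25  0.18  0.27]
t 11.0167 shift cm [-0.42  0.38  0.24] turn [ -1.78 -11.9    0.58] | tcp target [0.546 0.008 0.226]
t 11.0167 shift cm [-3.34  0.38  0.92] turn [ -1.78 -11.9    0.58] | tcp target [0.576 0.01  0.226]
t 11.0167 shift cm [-5.29  0.38  1.37] turn [ -1.78 -11.9    0.58] | tcp target [0.596 0.011 0.226]
t 11.0167 shift cm [-5.88  0.38  1.51] turn [ -1.78 -11.9    0.58] | tcp target [0.602 0.011 0.226]
t 11.0167 shift cm [-4.99  0.4   1.72] turn [ -1.77 -14.9    0.62] | tcp target [0.594 0.011 0.222]
```

View pics/s11.png

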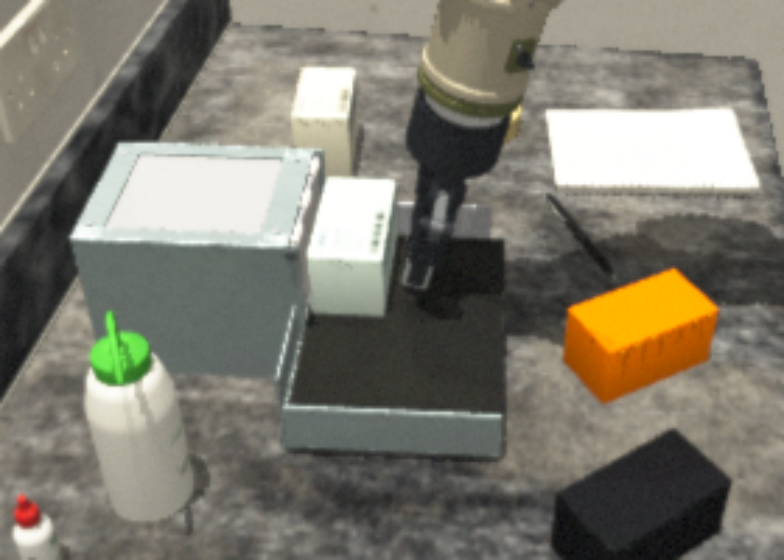

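That last call ran into the wrist limit (q6 ≈ 0.18): the tool lagged, leaning only about 13° and sitting slightly low. The carton is fine, upright with its front near the flap. I'll back up and away before leaning in free space.

Request:
move_arm:
  rows:
    - [0.5,0,-1.2,0,0,0,4]
    - [1,0,-2.5,0,0,0,4]
    - [1,0,-3.7,0,0,0,4]
    - [1,0,-4.9,0,0,0,4]
    - [1,0,-4.9,0,0,0,4]
    - [1,0,-4.9,0,0,0,4]
    - [1,0,-4.9,0,0,0,4]
    - [1,0,-4.9,0,0,0,4]
    - [1,0,-4.9,0,0,0,4]
    - [1,0,-4.9,0,0,0,4]

```text
time_s: 11.9
tcp_pos: [0.5209, 0.0046, 0.2721]
eef_rot: [0.113, -0.03, 0.993, -0.013]
ft_force: [-0.3, -0.2, 0.3]
opening: 0.0402
```

```bash
python3 - <<'E'
from h import *
where(); s=arm.state(); print(rot(s['eef_rot']).as_matrix()[:,2], s['qvel'].round(2))
delta((-.10,-.006,.11),90,20)
ims=arm.grab_frame('side')
cv2.imwrite('pics/s12.png',cv2.resize(ims[130:330,120:400,::-1],None,fx=2.8,fy=2.8))
E
```

```text
t 11.9 tip box [-0.11   -0.0136  0.1036] F [-0.32 -0.24  0.25] open 0.0402 q [ 0.13  0.56 -0.36  2.24  1.05  0.28  0.46]
[ 0.22577007 -0.01876837 -0.97399981] [ 0. -0. -0. -0.  0.  0.  0.]
t 11.9 shift cm [ 1.    0.22 -0.28] turn [-1.78 -7.04  0.5 ] | tcp target [0.51  0.006 0.273]
```

View pics/s12.png

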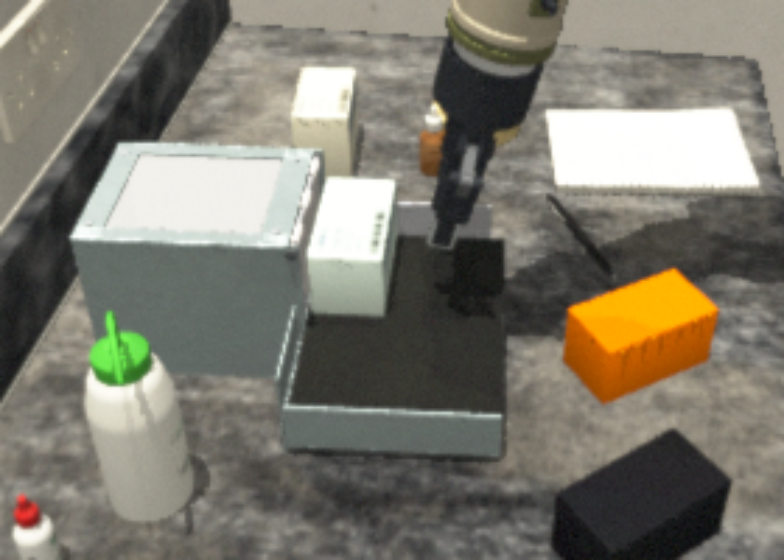

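The carton is upright in front of the flap, with the fingers clear behind it. I'll try the extra lean here, in free space.

Request:
move_arm:
  rows:
    - [0.1,0,-0.1,-0.2,-0.7,0.1,4]
    - [0.2,0,-0.1,-0.4,-1.4,0.1,4]
    - [0.4,0.1,-0.2,-0.6,-2.1,0.2,4]
    - [0.5,0.1,-0.2,-0.9,-3.5,0.3,4]
    - [0.6,0.1,-0.2,-1.1,-4.2,0.3,4]
    - [0.7,0.1,-0.3,-1.3,-4.9,0.4,4]
    - [0.8,0.2,-0.3,-1.5,-5.6,0.4,4]
    - [0.9,0.2,-0.3,-1.7,-6.5,0.5,4]
    - [1,0.2,-0.3,-1.8,-7,0.5,4]
    - [1,0.2,-0.3,-1.8,-7,0.5,4]

```text
time_s: 12.78
tcp_pos: [0.5101, 0.0057, 0.273]
eef_rot: [0.173, -0.028, 0.984, 0.005]
ft_force: [-0.6, 0.3, 0.4]
opening: 0.0399
```

```bash
python3 - <<'E'
from h import *
where(); s=arm.state(); print(rot(s['eef_rot']).as_matrix()[:,2], s['qvel'].round(2))
delta((-.10,-.006,.11),90,20)
E
```

```text
t 12.78 tip box [-0.1004 -0.0064  0.1104] F [-0.61  0.33  0.42] open 0.0399 q [ 0.11  0.55 -0.33  2.31  1.77  0.2  -0.26]
[ 0.34128764  0.01995855 -0.93974699] [-0.02 -0.    0.05 -0.01 -0.09 -0.04  0.09]
t 12.7833 shift cm [-0.02  0.04  0.05] turn [ 0.03 -0.01 -0.02] | tcp target [0.51  0.006 0.273]
```

It reached 20°, with the wrist going through its flip smoothly. I'll lean a little more so q6 grows again.

```bash
python3 - <<'E'
from h import *
delta((-.10,-.006,.10),90,27)
E
```

```text
t 12.7833 shift cm [2.43 0.04 1.12] turn [ 0.03 -7.01 -0.02] | tcp target [0.491 0.005 0.254]
```

Request:
move_arm:
  rows:
    - [0.3,0,0.1,0,-0.8,0,4]
    - [0.6,0,0.2,0,-1.6,0,4]
    - [0.8,0,0.3,0,-2.4,0,4]
    - [1.1,0,0.4,0,-3.2,0,4]
    - [1.4,0,0.6,0,-4,0,4]
    - [1.6,0,0.7,0,-4.8,0,4]
    - [1.9,0,0.8,0,-5.6,0,4]
    - [2.1,0,0.9,0,-6.4,0,4]
    - [2.4,0,1.1,0,-7,0,4]
    - [2.4,0,1.1,0,-7,0,4]

```text
time_s: 13.62
tcp_pos: [0.4911, 0.0044, 0.2539]
eef_rot: [0.232, -0.027, 0.972, 0.007]
ft_force: [-0.0, 0.6, -0.0]
opening: 0.0402
```

```bash
python3 - <<'E'
from h import *
where(); 
delta((-.10,-.006,.10),90,27); delta((-.10,-.006,.069),90,27)
delta((-.09,-.006,.069),90,25)
E
```

```text
t 13.62 tip box [-0.1004 -0.0067  0.0996] F [-0.02  0.61 -0.01] open 0.0402 q [ 0.32  0.64 -0.65  2.39  2.15  0.49 -0.62]
t 13.6167 shift cm [-0.02  0.06 -0.02] turn [-0.02 -0.12 -0.02] | tcp target [0.491 0.005 0.254]
t 13.6167 shift cm [1.39 0.06 2.74] turn [-0.02 -0.12 -0.02] | tcp target [0.491 0.005 0.223]
t 13.6167 shift cm [-0.11  0.06  3.2 ] turn [-0.02  1.88 -0.02] | tcp target [0.506 0.006 0.226]
```

Request:
move_arm:
  rows:
    - [0.1,0,0.3,0,0,0,4]
    - [0.2,0,0.6,0,0,0,4]
    - [0.3,0,1,0,0,0,4]
    - [0.4,0,1.4,0,0,0,4]
    - [0.6,0,1.8,0,0,0,4]
    - [0.7,0,2.2,0,0,0,4]
    - [0.8,0,2.5,0,0,0,4]
    - [0.9,0.1,2.8,0,0,0,4]
    - [0.9,0.1,3,0,0,0,4]
    - [0.9,0.1,3,0,0,0,4]

```text
time_s: 14.45
tcp_pos: [0.4973, 0.0061, 0.2235]
eef_rot: [0.233, -0.028, 0.972, 0.007]
ft_force: [-0.2, 0.8, -0.0]
opening: 0.0398
```

```bash
python3 - <<'E'
from h import *
where(); 
delta((-.045,-.006,.069),90,27); delta((-.0,-.006,.071),90,27)
ims=arm.grab_frame('side')
cv2.imwrite('pics/s13.png',cv2.resize(ims[130:330,120:400,::-1],None,fx=2.8,fy=2.8))
E
```

```text
t 14.45 tip box [-0.0938 -0.0053  0.0693] F [-0.24  0.82 -0.  ] open 0.0398 q [ 0.33  0.72 -0.68  2.39  2.21  0.57 -0.66]
t 14.45 shift cm [-4.33 -0.07  2.24] turn [ 0.01 -0.01 -0.03] | tcp target [0.546 0.008 0.223]
t 14.45 shift cm [-8.43 -0.07  4.11] turn [ 0.01 -0.01 -0.03] | tcp target [0.591 0.011 0.225]
```

View pics/s13.png

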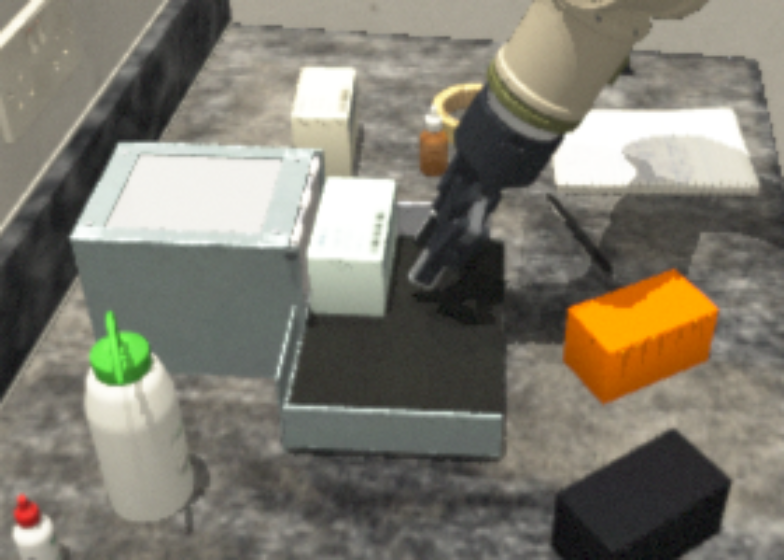

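The fingers are low behind the carton, leaning 27°, at about (425,275). I'll push on slowly, 5 mm per row.

Request:
move_arm:
  rows:
    - [-0.4,0,0.2,0,0,0,4]
    - [-0.9,0,0.4,0,0,0,4]
    - [-1.3,0,0.7,0,0,0,4]
    - [-1.8,0,0.9,0,0,0,4]
    - [-2.2,0,1.1,0,0,0,4]
    - [-2.6,0,1.3,0,0,0,4]
    - [-3.1,0,1.55,0,0,0,4]
    - [-3.5,-0.1,1.8,0,0,0,4]
    - [-3.9,-0.1,2.0,0,0,0,4]
    - [-4.3,-0.1,2.2,0,0,0,4]

```text
time_s: 15.33
tcp_pos: [0.5455, 0.0081, 0.2238]
eef_rot: [0.233, -0.028, 0.972, 0.007]
ft_force: [-3.6, 1.2, 2.0]
opening: 0.0398
```

```bash
python3 - <<'E'
from h import *
where(); 
delta((-.0,-.006,.071),90,27);delta((.008,-.006,.071),90,27)
ims=arm.grab_frame('side')
cv2.imwrite('pics/s14.png',cv2.resize(ims[130:330,120:400,::-1],None,fx=2.8,fy=2.8))
E
```

```text
t 15.33 tip box [-0.0456 -0.0059  0.0696] F [-3.63  1.24  1.95] open 0.0398 q [ 0.29  0.72 -0.6   2.28  2.15  0.48 -0.57]
t 15.3333 shift cm [-4.12  0.01  1.95] turn [ 0.05 -0.03  0.01] | tcp target [0.591 0.011 0.225]
t 15.3333 shift cm [-4.83  0.01  2.31] turn [ 0.05 -0.03  0.01] | tcp target [0.599 0.011 0.225]
```

View pics/s14.png

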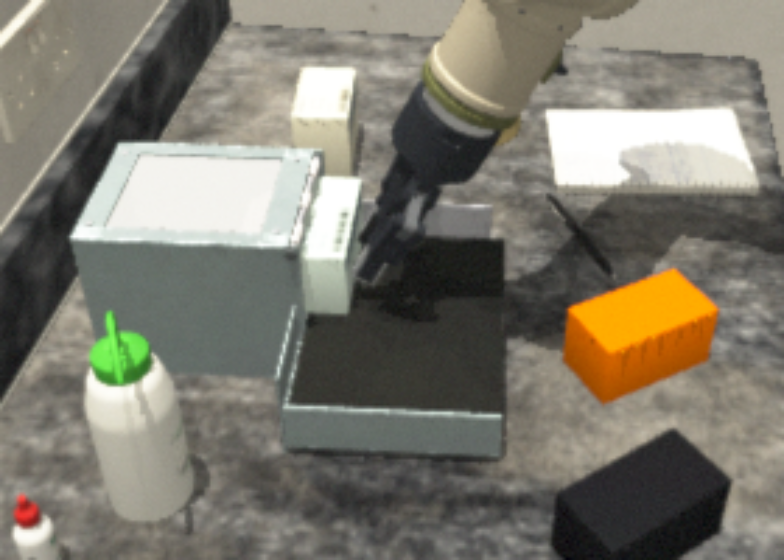

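The carton is entering the mouth and the force is about 3.6 N. I'll continue.

Request:
move_arm:
  rows:
    - [-0.4,0,0.2,0,0,0,4]
    - [-0.8,0,0.4,0,0,0,4]
    - [-1.2,0,0.6,0,0,0,4]
    - [-1.6,0,0.75,0,0,0,4]
    - [-2,0,0.95,0,0,0,4]
    - [-2.4,0,1.15,0,0,0,4]
    - [-2.8,0,1.35,0,0,0,4]
    - [-3.2,0,1.5,0,0,0,4]
    - [-3.6,0,1.7,0,0,0,4]
    - [-4,0,1.9,0,0,0,4]

```text
time_s: 16.22
tcp_pos: [0.5902, 0.0102, 0.2252]
eef_rot: [0.234, -0.027, 0.972, 0.007]
ft_force: [1.1, 0.2, -0.1]
opening: 0.0402
```

```bash
python3 - <<'E'
from h import *
where(); 
delta((.008,-.006,.072),90,27)
ims=arm.grab_frame('side')
cv2.imwrite('pics/s15.png',cv2.resize(ims[130:330,120:400,::-1],None,fx=2.8,fy=2.8))
ims=arm.grab_frame('top')
cv2.imwrite('pics/t15.png',cv2.resize(ims[90:240,200:360,::-1],None,fx=4,fy=4))
E
```

```text
t 16.22 tip box [-0.0006 -0.0066  0.0711] F [ 1.14  0.2  -0.13] open 0.0402 q [ 0.23  0.72 -0.52  2.18  2.07  0.4  -0.47]
t 16.2167 shift cm [-0.82  0.05  0.31] turn [-0.02  0.04 -0.03] | tcp target [0.599 0.011 0.226]
```

View pics/s15.png

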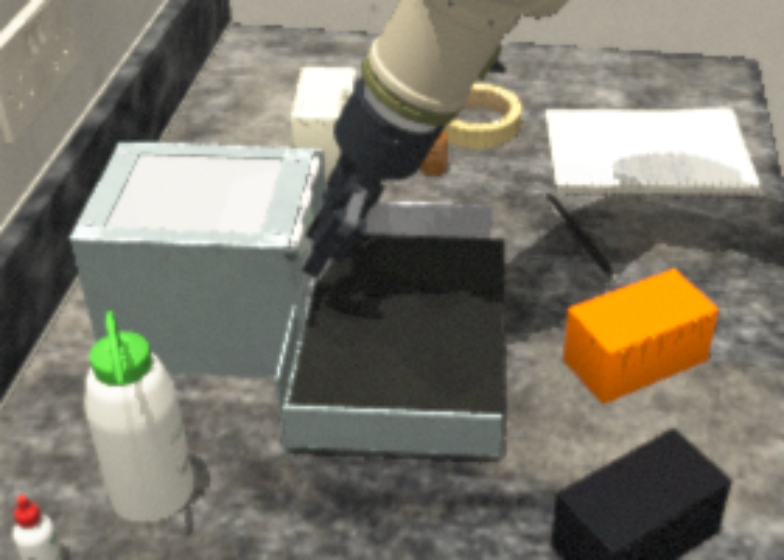

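View pics/t15.png

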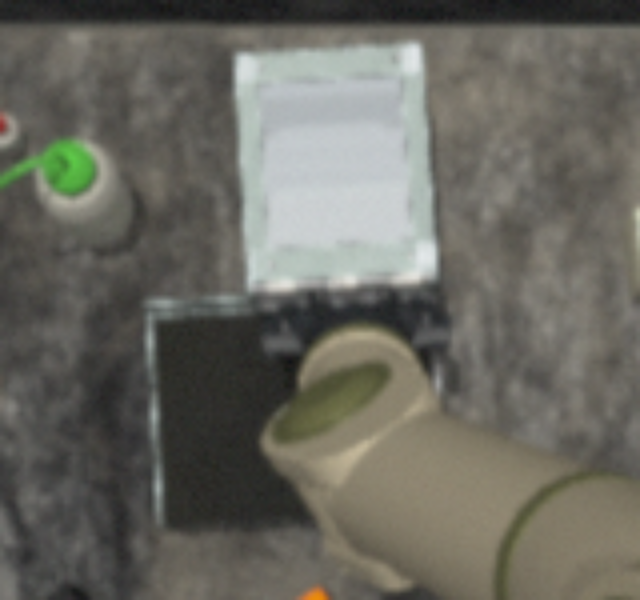

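The contact force has dropped and the carton is out of sight inside. Through the frosted roof (top view, rows 120–245) the pattern has changed. I'll follow a further 8 mm in to be sure.

Request:
move_arm:
  rows:
    - [-0.2,0,0.1,0,0,0,4]
    - [-0.4,0,0.15,0,0,0,4]
    - [-0.6,0,0.25,0,0,0,4]
    - [-0.8,0,0.3,0,0,0,4]
    - [-1,0,0.4,0,0,0,4]
    - [-1.1,0,0.5,0,0,0,4]
    - [-1.1,0,0.5,0,0,0,4]
    - [-1.1,0,0.5,0,0,0,4]
    - [-1.1,0,0.5,0,0,0,4]
    - [-1.1,0,0.5,0,0,0,4]

```text
time_s: 17.15
tcp_pos: [0.6015, 0.0109, 0.2256]
eef_rot: [0.233, -0.028, 0.972, 0.007]
ft_force: [-0.6, 0.3, -0.2]
opening: 0.0399
```

```bash
python3 - <<'E'
from h import *
where(); 
ims=arm.grab_frame('top')
cv2.imwrite('pics/t16.png',cv2.resize(ims[90:180,230:330,::-1],None,fx=6,fy=6,interpolation=cv2.INTER_CUBIC))
for c in ['top']: print([(np.round(d['xyz'],3),round(d['confidence'],2)) for d in arm.pinpoint('carton',c)])
E
```

```text
t 17.15 tip box [ 0.0106 -0.0064  0.0714] F [-0.55  0.34 -0.21] open 0.0399 q [ 0.22  0.72 -0.49  2.16  2.04  0.38 -0.45]
[(array([ 0.391,  0.218, -0.002]), 0.88), (array([0.386, 0.033, 0.002]), 0.77)]
```

View pics/t16.png

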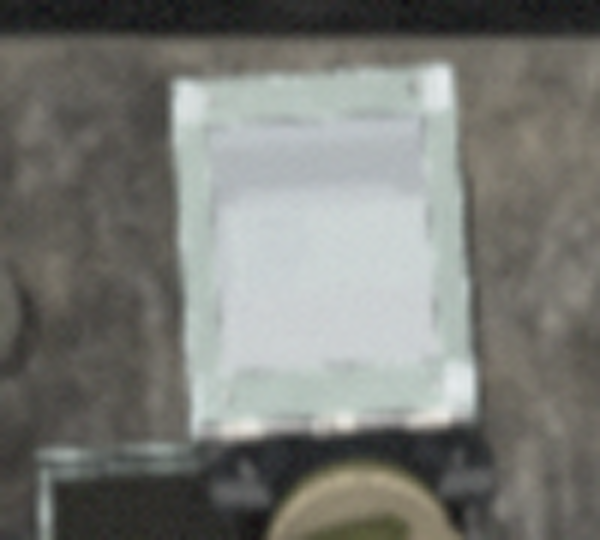

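There's no contact with the fingertips 20 mm past the flap plane, so the carton has rolled on. I'll draw the fingers back out.

Request:
move_arm:
  rows:
    - [0.9,0,-0.45,0,0,0,4]
    - [1.8,0,-0.9,0,0,0,4]
    - [2.7,0,-1.35,0,0,0,4]
    - [3.6,0,-1.8,0,0,0,4]
    - [4.5,0,-2.25,0,0,0,4]
    - [5.4,0,-2.7,0,0,0,4]
    - [6.3,0,-3.15,0,0,0,4]
    - [7.2,0,-3.6,0,0,0,4]
    - [8.1,0,-4.05,0,0,0,4]
    - [9,0,-4.5,0,0,0,4]

```text
time_s: 18.08
tcp_pos: [0.5002, 0.0051, 0.2249]
eef_rot: [0.234, -0.027, 0.972, 0.007]
ft_force: [-0.4, 0.5, -0.3]
opening: 0.0402
```

```bash
python3 - <<'E'
from h import *
where(); 
ims=arm.grab_frame('top')
cv2.imwrite('pics/t17.png',cv2.resize(ims[90:180,230:330,::-1],None,fx=6,fy=6,interpolation=cv2.INTER_CUBIC))
ims=arm.grab_frame('side')
cv2.imwrite('pics/s17.png',cv2.resize(ims[130:330,120:400,::-1],None,fx=2.8,fy=2.8))
for c in ['side','top']:
  for l in ['carton','flap']:
    print(c,l,[(np.round(d['xyz'],3),round(d['confidence'],2)) for d in arm.recognise(l,c)])
E
```

```text
t 18.08 tip box [-0.0908 -0.0064  0.0707] F [-0.42  0.52 -0.33] open 0.0402 q [ 0.33  0.72 -0.67  2.38  2.21  0.56 -0.65]
side carton [(array([0.395, 0.236, 0.057]), 0.93), (array([0.391, 0.049, 0.059]), 0.92)]
side flap [(array([0.67 , 0.02 , 0.103]), 0.65)]
top carton [(array([0.663, 0.048, 0.067]), 0.62)]
top flap [(array([0.668, 0.023, 0.105]), 0.75)]
```

View pics/t17.png

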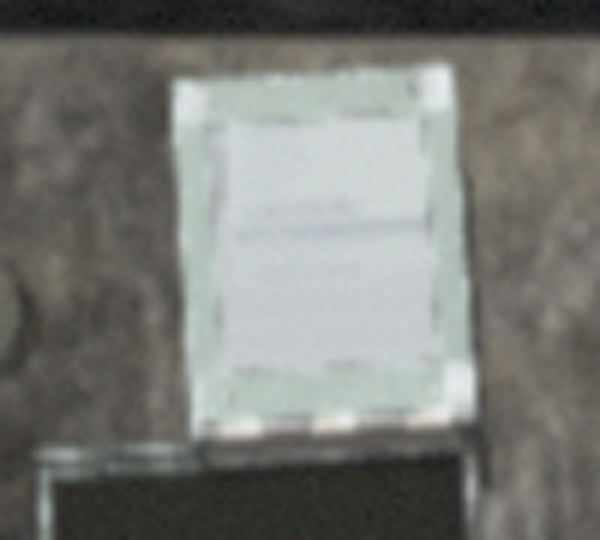

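View pics/s17.png

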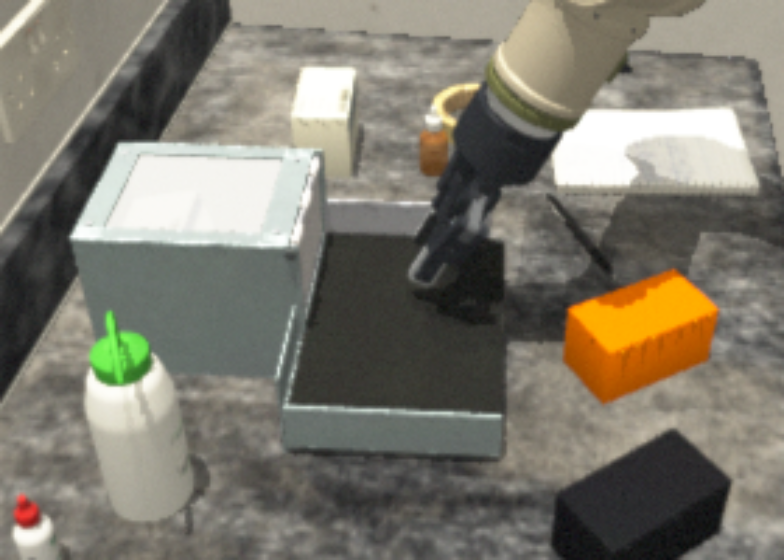

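Through the frosted roof window the carton lies in the rear half (rows 125–230, with a label line at 205). The flap is seen shut at the front edge, and the network puts its middle at x 0.668–0.670, z about 0.104. I'll lift the arm clear, then check again that it is at rest.

Request:
move_arm:
  rows:
    - [0.5,0,-0.5,0,0,0,4]
    - [0.5,0,-1.5,0,0,0,4]
    - [0.5,0,-2.5,0,0,0,4]
    - [0.5,0,-3.5,0,0,0,4]
    - [0.5,0,-4.5,0,0,0,4]
    - [0.5,0,-5,0,0,0,4]
    - [0.5,0,-5,0,0,0,4]
    - [0.5,0,-5,0,0,0,4]
    - [0.5,0,-5,0,0,0,4]
    - [0.5,0,-5,0,0,0,4]

```text
time_s: 19.22
tcp_pos: [0.4742, 0.0037, 0.2669]
eef_rot: [0.233, -0.027, 0.972, 0.007]
ft_force: [0.6, 0.0, -0.2]
opening: 0.0398
```

```bash
python3 - <<'E'
from h import *
where(); 
ims=arm.grab_frame('top')
cv2.imwrite('pics/t18.png',cv2.resize(ims[90:180,230:330,::-1],None,fx=6,fy=6,interpolation=cv2.INTER_CUBIC))
for c in ['top']:
  for l in ['carton','flap','kit_urea','dropper_white_cap','dropper_green_cap']:
    print(c,l,[(np.round(d['xyz'],3),round(d['confidence'],2)) for d in arm.pinpoint(l,c)])
P=unproj([(230+x/6,90+y/6) for x,y in [(230,125),(420,120),(235,230),(425,225)]],.10,'top')
a=BOX[2];R=np.array([[np.cos(a),np.sin(a)],[-np.sin(a),np.cos(a)]])
print(((P[:,:2]-BOX[:2])@R.T).round(3))
E
```

```text
t 19.22 tip box [-0.1169 -0.0064  0.1127] F [ 0.63  0.04 -0.24] open 0.0398 q [ 0.33  0.6  -0.66  2.42  2.14  0.48 -0.63]
top carton [(array([0.39 , 0.219, 0.   ]), 0.84), (array([ 0.386,  0.033, -0.002]), 0.64)]Traceback (most recent call last):
  File "<stdin>", line 7, in <module>
ValueError: it knows: carton, drop_box, dropper_green_cap, dropper_white_cap, kit_urea, mouth, rail, roller_top, shelf
```

View pics/t18.png

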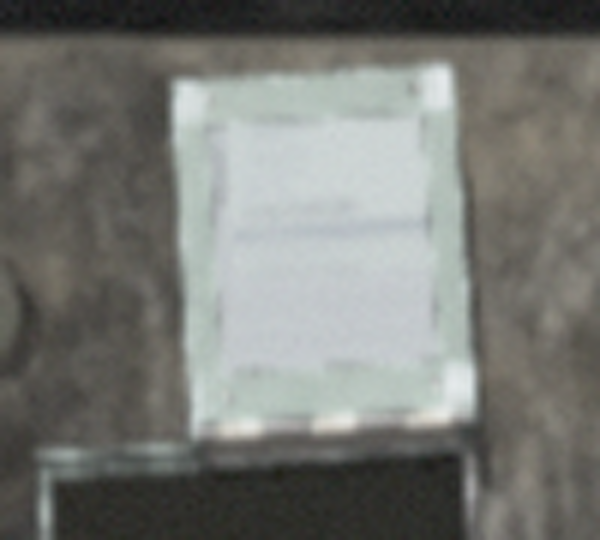

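```bash
python3 - <<'E'
from h import *
P=unproj([(230+x/6,90+y/6) for x,y in [(230,125),(420,120),(235,230),(425,225)]],.095,'top')
a=BOX[2];R=np.array([[np.cos(a),np.sin(a)],[-np.sin(a),np.cos(a)]])
print(((P[:,:2]-BOX[:2])@R.T).round(3))
im=arm.grab_frame('top')
for c in ['top']:
  for l in ['kit_urea','dropper_white_cap','dropper_green_cap']:
    print(c,l,[(np.round(d['xyz'],3),round(d['confidence'],2)) for d in arm.pinpoint(l,c)])
E
```

```text
[[ 0.16   0.043]
 [ 0.158 -0.052]
 [ 0.107  0.043]
 [ 0.104 -0.052]]
top kit_urea [(array([ 0.715, -0.257,  0.003]), 0.84)]
top dropper_white_cap [(array([ 0.597, -0.236, -0.001]), 0.59)]
top dropper_green_cap [(array([ 0.529,  0.33 , -0.005]), 0.61)]
```

The carton's rear top edge is at box x of about 0.105, so its centre is near 0.13. It did not move between the two pictures, the flap is shut, the bystanders are unmoved and the arm is clear. I'll hand in.

```bash
python3 - <<'E'
from workcell import arm
print(arm.sign_off())
E
```

```text
the job is handed in; nothing more can be done
None
```

The recalled carton is inside the drop box and the flap looks shut behind it; I handed the job in at about 19.5 s. I slid the carton sideways to the rail with both fingers on its end face, then pushed it through the flap from behind. I followed with the fingertips about 20 mm past the flap plane, leaning 27°, and drew them back out.

**Last checks:**
- **Carton:** seen through the frosted roof window, its rear top edge is about 105 mm past the flap plane, so its middle is near 0.13 m. It had not moved between two pictures about 1 s apart.
- **Flap:** the network put its middle at x ≈ 0.669 m, z ≈ 0.104 m, about where it should be when shut. I could not measure its angle directly.
- **Bystanders:** in the top view kit_urea and both dropper bottles were within about 4 mm of their first readings.
- **Arm:** clear of everything, wrist force under 1 N. The largest reading I saw while pushing was about 4 N.

**What went wrong or disagreed:**
- The first try at leaning the fingers ran into the wrist joint's limit, so the tool lagged and sat low. I backed off, leaned in free space and carried on; the carton stayed upright.
- After that the top-view network never found the carton inside the box. It gave only the look-alikes and once a false hit by the flap, so the carton's final position rests on my own reading of the picture.

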